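# Stack a four-piece steel drip coffee filter on its mug

## Robot

A 7-joint arm with a two-finger parallel gripper is mounted at the origin on a cart in front of the work surface, level with it; the furniture and walls round the work are solid. World frame = base frame: x ahead of the robot, y to its left, z up, the work surface at z = 0. Lengths are in m, angles in rad, forces in N, time in s.
With the tool pointing down it reaches from about 0.4 to 0.85 m from the base axis. Payload 4.5 kg.
Tool frame: the origin (TCP) lies on the front face of the gripper's body, between the roots of the fingers; the fingertips stand 64 mm ahead of it and the grasp point (between the pads) lies 45 mm ahead of it; z points along the fingers, y is the line along which they close (so a half turn about z gives the same grasp; the last joint's range is limited). The gripper opens to 88 mm and grips with 3 to 60 N. Pads are 18 mm wide; open, the fingers measure 123 mm over their backs; the gripper's body (75 mm by 187 mm) begins 45 mm behind the grasp point.
Start: joints at [1.209, 0.689, -0.195, 1.565, 0.157, 0.902, -0.215], TCP at [0.241, -0.577, 0.303] pointing down, gripper open.
Joint ranges: [-3.01, 3.01], [-0.46, 2.08], [-1.47, 1.51], [0.13, 2.56], [-1, 4.14], [0.04, 2.09], [-2.66, 2.66]. Speed limits (rad/s): [2.57, 2.57, 3.14, 3.14, 3.14, 3.14, 3.14].

## Interface

Orientations are given as a unit quaternion [w, x, y, z].
In Python, from plant import manip gives the robot as it stands.
- The arm moves only by the shell command python3 -m crank 'ROWS' [FORCE]. ROWS is text: rows parted by semicolons, each of 5 numbers parted by spaces: the shift along the tool's x, y, z in mm, then the turn about the tool's z in degrees, then the opening, from 0 (shut) to 1 (fully open). In form: tx ty tz roll claw; .... A call has exactly 5 rows; each row shifts and turns the commanded pose from where the row before left it, along the tool's axes as they then stand; what a row does not reach is not made up. A row lasts 1/12 s, in which the tool goes at most 41.7 mm and 7.16 degrees, less where a joint would pass 70% of its speed; a pose out of reach is approached as far as the arm can. A call with a gripper value outside its range is refused whole. The fingers move at their own pace and stop on an object; FORCE is the grip in N (left out, the last holds). Time passes only in rows, so rows that do not move let the fingers close, or fill a call up. It gives the time, the measured TCP pose, the force, the opening and the grip force at its end, in the units of the state.
- manip.read_state(): the state, without advancing time (a new reading comes with each control period).
- manip.read_camera(name): name is "side" or "top" or "wrist"; returns the picture (400x640x3 uint8, blue, green, red); there is no depth.
- manip.calibration(name): a dict with "fx", "fy", "cx", "cy" (pixels), "D" ([k1, k2, p1, p2, k3] as OpenCV has them; the pictures are not rectified), "world_to_cam" (4x4, takes a point from world to camera coordinates); the wrist camera has in their place "hand_eye" (4x4, takes a point from camera to tool coordinates, whose origin is the TCP and whose axes are the flange's). Camera axes: x right, y up, looking along -z (the intrinsics and any distortion apply to the point x, -y, -z); pixel columns grow to the right and rows downward; lengths in m; the calibration is good to about 2 mm. A picture is of the moment at which its call begins: read the wrist's pose just before it. calibration takes no time and is no camera call.
- manip.job_done(): hands the job in; it is judged then, once.
Trained networks look in the newest picture that a camera, given by its name, has taken for a name from the list of things; names that differ only in an ending like _2 or _b are one class to them, and where a whole thing is asked for, a point or a joint stands for the part that bears it (a point fixed in the world has none). Each returns a list of dicts, best first, with "confidence" (0 to 1); they miss things now and then, are a little off and sometimes report something else, mostly with a low value. They report only what shows in the picture. A call takes as long as a camera call. They do not tell look-alikes from the thing itself.
- manip.find_in(camera, name): "bbox" ([left, top, right, bottom] in pixels, round what is visible of it).
- manip.masks_of(camera, name): "mask" (400x640 bool, what is visible of it) and "bbox" ([left, top, right, bottom] in pixels, round what is visible of it).
- manip.pinpoint(camera, name): "xy" ([column, row] in pixels: a listed point, or the origin of a listed thing).
The state is a dict: "time_s": time; "joints": joint angles; "qvel": joint speeds; "joint_efforts": joint torques, N m; "ee_pos": TCP position; "eef_rot": TCP orientation; "ft_force": force on the tool from outside, world axes, zero at the start; "wrist_torque": the same for the moment, N m; "grip_width": opening from 0.0 (shut) to 1.0 (fully open); "gripper_force": force on a finger pad.
Only numpy, scipy, OpenCV 4.12 (cv2) and the standard library are available. Lean on these libraries where they do the work, as an engineer would, in place of code of your own. Each camera call takes 0.05 s, during which the arm holds its last target. There are 200 camera calls.

## Task

Set up the steel drip coffee filter on the grey mug, from the mug upwards and one piece after the other: first the wide plate, centred on the mug's rim, then the brewing cup down inside the plate's collar, then the press down onto the floor of the cup, and last the cap over the cup, sitting flat on its rim. Set each piece down rather than dropping it, leave the mug standing where it is, and do not push the honey jar or the small tin about.

Things in the scene. Friction and masses are not known exactly. Their poses are not given: they have to be found in the camera images.
- filter_plate: Filter plate: steel disc 94 mm across, 3 mm thick, with a raised collar in the middle (64 mm outside, 58 mm inside, top 18 mm above the underside) round a perforated floor. Round; origin: centre of the underside, z up the axis. Grip it from above round the outside of the collar. Its flat underside rests on the mug's rim. 75 g.
- filter_cup: Brewing cup: open steel cylinder, 54 mm outside (foot tapered to 50 mm), 48 mm inside, 50 mm high, perforated floor 3 mm thick. Round; origin: centre of the underside, z up the axis. Grip it from above round the outside. It stands inside the plate's collar on the disc: seated, its origin is 3 mm above the plate's. 75 g.
- filter_press: Press: perforated steel disc, 44 mm across, 4 mm thick, a 6 mm stem up its axis, and a black knob 14 mm across from 46 to 60 mm above the underside. Round; origin: centre of the underside, z up. Grip the knob. On the floor of the brewing cup its origin is 3 mm above the cup's and the knob stands out 13 mm above the cup's rim. 45 g.
- filter_lid: Cap: round steel lid like a low hat, 63 mm across, 27 mm high: skirt 58 mm inside, flat brim with underside at 7 and top at 10 mm, hollow crown 38 mm across from 10 to 27 mm. Origin: centre, level with the skirt's lower edge; z up. Grip the crown. The brim rests on the cup's rim (origin then 43 mm above the cup's); the crown covers the knob. 55 g.
- mug_mouth (a point): Centre of the mouth of the dark grey and white ceramic mug, at the height of its rim (97 mm above the worktop). Mug: body 82 mm across, rim about 4 mm thick, about 250 g, loose. Axes: z up; the handle sticks out towards -y, to 72 mm from this point. (Fixed round the work: a coffee maker 330 mm high at the back right, canisters up to 160 mm high at the back.)
- honey_jar: Honey jar with a dark lid, 61 mm across, 82 mm high; origin at the centre of its underside. Not part of the job.
- small_tin: Small printed food tin, 57 mm across, 72 mm high; origin at the centre of its underside. Not part of the job.
Not all that is in view belongs to the job. What is shaped like the filter_press but purple is not meant.

How it is judged:
On the way, in this order (a step that is already met when the one before it is completed fails the run):
1. the plate lies level and centred on the mug's rim, let go (horizontal distance between filter_plate and mug_mouth below 0.01 m and z of filter_plate in the frame of mug_mouth between -0.004 and 0.004 m and angle between filter_plate's own z axis and vertical below 0.07 rad and contact force between the fingers and filter_plate below 0.05 N), for 0.2 s.
2. the brewing cup stands inside the plate's collar, on the plate, let go (horizontal distance between filter_cup and filter_plate below 0.005 m and z of filter_cup in the frame of filter_plate between 0 and 0.006 m and angle between each of filter_cup, filter_plate's own z axis and vertical below 0.07 rad and horizontal distance between filter_plate and mug_mouth below 0.01 m and z of filter_plate in the frame of mug_mouth between -0.004 and 0.004 m and contact force between the fingers and filter_cup below 0.05 N), for 0.2 s.
3. the press stands on the floor of the brewing cup, let go (horizontal distance between filter_press and filter_cup below 0.006 m and z of filter_press in the frame of filter_cup between 0 and 0.006 m and angle between each of filter_press, filter_cup, filter_plate's own z axis and vertical below 0.07 rad and horizontal distance between filter_cup and filter_plate below 0.005 m and z of filter_cup in the frame of filter_plate between 0 and 0.006 m and horizontal distance between filter_plate and mug_mouth below 0.01 m and z of filter_plate in the frame of mug_mouth between -0.004 and 0.004 m and contact force between the fingers and filter_press below 0.05 N), for 0.2 s.
4. the cap lies flat on the cup's rim, over the press, let go (horizontal distance between each of filter_lid, filter_press and filter_cup below 0.006 m and z of filter_lid in the frame of filter_cup between 0.04 and 0.046 m and angle between each of filter_lid, filter_press, filter_cup, filter_plate's own z axis and vertical below 0.07 rad and z of filter_press in the frame of filter_cup between 0 and 0.006 m and horizontal distance between filter_cup and filter_plate below 0.005 m and z of filter_cup in the frame of filter_plate between 0 and 0.006 m and horizontal distance between filter_plate and mug_mouth below 0.01 m and z of filter_plate in the frame of mug_mouth between -0.004 and 0.004 m and contact force between the fingers and filter_lid below 0.05 N), for 0.2 s.
At the end, for the whole second after the job is handed in: Plate on the mug's rim (centred to 10 mm), cup in its collar (5 mm) and down on the plate, press in the cup (6 mm) and on its floor, cap over the cup (6 mm) and on its rim; heights to 3 or 4 mm, level to 4 degrees, at rest; the mug upright, within 30 mm of where it stood (horizontal distance between filter_plate and mug_mouth below 0.01 m and z of filter_plate in the frame of mug_mouth between -0.004 and 0.004 m and angle between each of filter_plate, filter_cup, filter_press, filter_lid, mug_mouth's own z axis and vertical below 0.07 rad and horizontal distance between filter_cup and filter_plate below 0.005 m and z of filter_cup in the frame of filter_plate between 0 and 0.006 m and horizontal distance between each of filter_press, filter_lid and filter_cup below 0.006 m and z of filter_press in the frame of filter_cup between 0 and 0.006 m and z of filter_lid in the frame of filter_cup between 0.04 and 0.046 m and distance of mug_mouth from where it was at the start of the episode below 0.03 m and linear speed of each of filter_plate, filter_cup, filter_press, filter_lid below 0.02 m/s); the robot touches nothing.
It fails at once if the mug is pushed more than 30 mm or tipped (distance of mug_mouth from where it was at the start of the episode above 0.03 m or angle between mug_mouth's own z axis and vertical above 0.3 rad).
It fails at once if the honey jar is pushed more than 30 mm (distance of honey_jar from where it was at the start of the episode above 0.03 m).
It fails at once if the small tin is pushed more than 30 mm (distance of small_tin from where it was at the start of the episode above 0.03 m).
It fails at once if a filter piece is dropped (falls freely more than about 25 mm) ((contact force between the fingers and filter_plate below 0.001 N and linear speed of filter_plate above 0.7 m/s) or (contact force between the fingers and filter_cup below 0.001 N and linear speed of filter_cup above 0.7 m/s) or (contact force between the fingers and filter_press below 0.001 N and linear speed of filter_press above 0.7 m/s) or (contact force between the fingers and filter_lid below 0.001 N and linear speed of filter_lid above 0.7 m/s)).
It also fails if it takes over 136 s, if anything falls off the work surface, if the arm or the gripper's body presses on something with over 40 N, if the wrist force passes 120 N, or if a joint passes its speed limit or range.

## Working session

There is one attempt and no reset: what is moved stays moved. The work goes in short steps, Python scripts to look and compute and a shell command to move; the robot and the scene stay as the last step left them, time stands still between calls to the robot, and variables do not carry over. Pictures are saved under pics/ and viewed, at most 14 in all, crops included, and the job is handed in when it is done.

```bash
mkdir -p pics; cat > h.py <<'E'
import numpy as np, cv2
from plant import manip
from scipy.spatial.transform import Rotation as R
def tool():
    s=manip.read_state(); q=s["eef_rot"]; T=np.eye(4)
    T[:3,:3]=R.from_quat([q[1],q[2],q[3],q[0]]).as_matrix(); T[:3,3]=s["ee_pos"]; return T
def cam(name):
    c=manip.calibration(name)
    K=np.array([[c["fx"],0,c["cx"]],[0,c["fy"],c["cy"]],[0,0,1]]);D=np.array(c["D"],float)
    C=tool()@np.array(c["hand_eye"]) if name=="wrist" else np.linalg.inv(np.array(c["world_to_cam"]))
    return K,D,C   # C: cam->world
def ray(cm,uv):
    K,D,C=cm; p=cv2.undistortPoints(np.array([[uv]],float),K,D)[0,0]
    d=C[:3,:3]@np.array([p[0],-p[1],-1]); return C[:3,3],d/np.linalg.norm(d)
def atz(cm,uv,z):
    o,d=ray(cm,uv); return o+d*(z-o[2])/d[2]
def tri(rs):
    A=0;b=0
    for o,d in rs:
        P=np.eye(3)-np.outer(d,d);A=A+P;b=b+P@o
    x=np.linalg.solve(A,b); return x,[np.linalg.norm((np.eye(3)-np.outer(d,d))@(x-o)) for o,d in rs]
def proj(cm,X):
    K,D,C=cm; p=np.linalg.inv(C)@np.append(X,1); 
    return cv2.projectPoints(np.array([[p[0],-p[1],-p[2]]]),np.zeros(3),np.zeros(3),K,D)[0][0,0]
NAMES=["filter_plate","filter_cup","filter_press","filter_lid","mug_mouth","honey_jar","small_tin"]
E
python3 - <<'E'
from h import *
for c in ["side","top","wrist"]:
    im=manip.read_camera(c); cv2.imwrite(f"pics/{c}0.png",im)
    cm=cam(c); print(c,cm[2].round(3).tolist(), cm[0][0,0])
    for n in NAMES:
        if c=="wrist": continue
        print(n,[(np.round(r["xy"]).tolist(),round(r["confidence"],2),atz(cm,r["xy"],0.097 if n=="mug_mouth" else 0).round(3).tolist()) for r in manip.pinpoint(c,n)])
E
```

```text
side [[-0.974, 0.128, -0.184, 0.362], [-0.224, -0.587, 0.778, 0.799], [-0.008, 0.799, 0.601, 0.67], [0.0, 0.0, 0.0, 1.0]] 362.2848527077007
filter_plate [([363.0, 164.0], 0.57, [0.462, -0.246, 0.0])]
filter_cup [([350.0, 248.0], 0.61, [0.44, 0.149, 0.0])]
filter_press [([254.0, 276.0], 0.78, [0.646, 0.288, 0.0]), ([251.0, 304.0], 0.75, [0.623, 0.366, 0.0]), ([271.0, 249.0], 0.69, [0.635, 0.197, 0.0]), ([301.0, 208.0], 0.35, [0.605, 0.025, 0.0])]
filter_lid [([334.0, 321.0], 0.87, [0.44, 0.366, 0.0])]
mug_mouth []
honey_jar [([302.0, 207.0], 0.82, [0.605, 0.018, 0.0])]
small_tin [([309.0, 169.0], 0.95, [0.632, -0.176, 0.0])]
top [[-0.021, 0.998, -0.062, 0.449], [-1.0, -0.021, -0.007, 0.046], [-0.008, 0.062, 0.998, 1.435], [0.0, 0.0, 0.0, 1.0]] 433.23024890778385
filter_plate [([420.0, 217.0], 0.71, [0.471, -0.266, 0.0])]
filter_cup [([288.0, 225.0], 0.49, [0.452, 0.17, 0.0])]
filter_press [([252.0, 168.0], 0.71, [0.645, 0.287, 0.0]), ([277.0, 169.0], 0.57, [0.642, 0.205, 0.0]), ([225.0, 175.0], 0.48, [0.625, 0.378, 0.0])]
filter_lid [([228.0, 230.0], 0.77, [0.44, 0.37, 0.0])]
mug_mouth [([361.0, 222.0], 0.7, [0.459, -0.062, 0.097])]
honey_jar [([328.0, 174.0], 0.73, [0.62, 0.036, 0.0]), ([421.0, 218.0], 0.72, [0.466, -0.269, 0.0]), ([225.0, 228.0], 0.52, [0.446, 0.38, 0.0])]
small_tin [([392.0, 167.0], 0.58, [0.638, -0.18, 0.0])]
wrist [[0.385, 0.88, 0.279, 0.314], [-0.923, 0.367, 0.118, -0.546], [0.001, -0.303, 0.953, 0.385], [0.0, 0.0, 0.0, 1.0]] 323.8049597510266
```

View pics/top0.png

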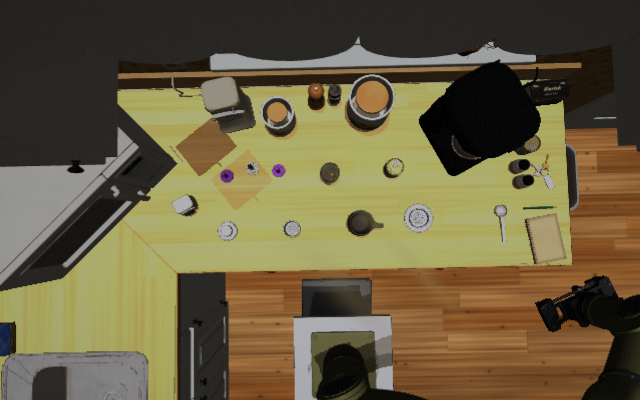

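View pics/side0.png

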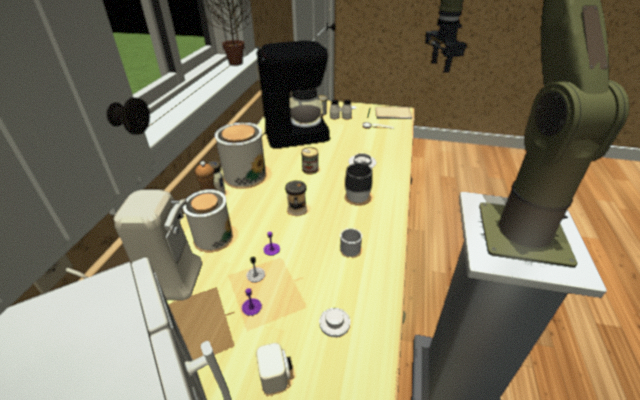

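Press candidates (side view): purple at (251,304) and (271,249), and a grey one with a black knob at (254,276), which is (252,168) in the top view. The grey one fits the description, so I'll confirm it in a crop.

```bash
python3 - <<'E'
from h import *
a=cv2.resize(cv2.imread("pics/side0.png")[220:330,215:345],None,fx=4,fy=4,interpolation=2)
b=cv2.resize(cv2.imread("pics/top0.png")[140:195,210:300],None,fx=3,fy=3,interpolation=2)
b=cv2.copyMakeBorder(b,0,a.shape[0]-b.shape[0],0,0,cv2.BORDER_CONSTANT); cv2.imwrite("pics/press_crop.png",np.hstack([a,b]))
T=tool();print(T.round(3).tolist()); print(manip.calibration("wrist")["hand_eye"])
S,P=cam("side"),cam("top")
for n,u,v in [("plate",(363,164),(420,217)),("cup",(350,248),(288,225)),("press",(254,276),(252,168)),("lid",(334,321),(228,230)),("jar",(302,207),(328,174)),("tin",(309,169),(392,167))]:
    x,r=tri([ray(S,u),ray(P,v)]);print(n,x.round(3),np.round(r,4))
manip.read_camera("side");m=manip.masks_of("side","mug_mouth");print([(k["bbox"],k["confidence"]) for k in m])
m=manip.masks_of("top","mug_mouth");print([(k["bbox"],k["confidence"]) for k in m])
E
```

```text
[[0.923, 0.386, 0.0, 0.241], [0.386, -0.923, -0.0, -0.577], [0.0, 0.0, -1.0, 0.303], [0.0, 0.0, 0.0, 1.0]]
[[-6.79129921e-04  9.52950578e-01  3.03124948e-01  7.88754570e-02]
 [ 9.99999436e-01  8.94747216e-04 -5.72438329e-04 -3.35518041e-04]
 [-8.16725640e-04  3.03124389e-01 -9.52950648e-01 -8.25083851e-02]
 [ 0.00000000e+00  0.00000000e+00  0.00000000e+00  1.00000000e+00]]
plate [ 0.467 -0.269 -0.014] [0.004 0.004]
cup [0.446 0.169 0.018] [0.0075 0.0075]
press [ 0.647  0.289 -0.001] [0.0002 0.0002]
lid [0.44  0.369 0.005] [0.0013 0.0013]
jar [0.609 0.034 0.012] [0.0099 0.0099]
tin [ 0.636 -0.179 -0.   ] [0.0029 0.0029]
[([343.0, 161.7, 374.0, 204.4], 0.74)]
[([345.2, 208.4, 385.2, 233.6], 0.64), ([217.8, 220.2, 240.7, 240.2], 0.53)]
```

View pics/press_crop.png

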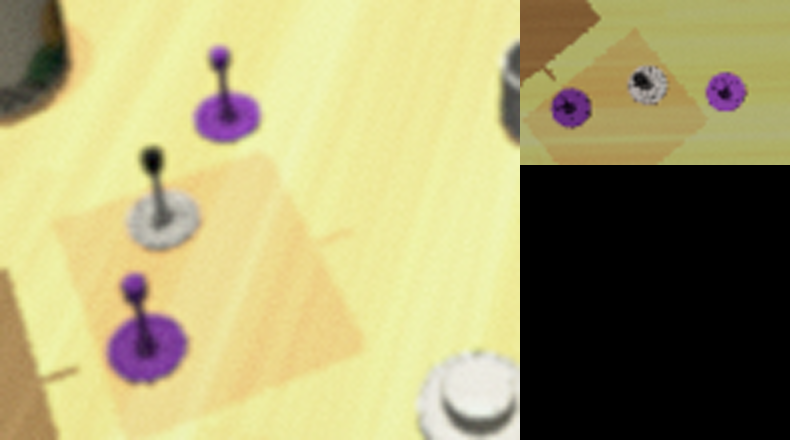

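The crop confirms the steel press with the black knob at side (254,276), between the two purple ones. Next I'll square the tool and move over the plate.

```bash
python3 -m crank '0 0 0 4.5 1;0 0 0 4.5 1;0 0 0 4.5 1;0 0 0 4.5 1;0 0 0 4.7 1' 20; python3 -m crank '25 -31 0 0 1;25 -31 0 0 1;25 -31 0 0 1;25 -31 0 0 1;25 -31 0 0 1'; python3 -m crank '22 -31 8 0 1;22 -31 8 0 1;22 -31 8 0 1;22 -31 8 0 1;22 -29 8 0 1'; python3 -m crank '0 0 0 0 1;0 0 0 0 1;0 0 0 0 1;0 0 0 0 1;0 0 0 0 1'
cat > look.py <<'E'
from h import *
import sys
name=sys.argv[1]; z=float(sys.argv[2]); out=sys.argv[3]; w=sys.argv[4] if len(sys.argv)>4 else "wrist"
cm=cam(w); im=manip.read_camera(w); cv2.imwrite(out,im)
print(tool().round(4).tolist())
for r in manip.pinpoint(w,name): print("pt",r["xy"],round(r["confidence"],2),atz(cm,r["xy"],z).round(4))
for r in manip.masks_of(w,name):
    m=r["mask"].astype(np.uint8); c=max(cv2.findContours(m,0,1)[0],key=len); e=cv2.fitEllipse(c) if len(c)>5 else None
    print("mask",np.round(r["bbox"]),round(r["confidence"],2),e, atz(cm,e[0],z).round(4) if e else "")
E
python3 look.py filter_plate 0 pics/w1.png
```

```text
time_s: 1.42
ee_pos: [0.241, -0.5767, 0.3028]
eef_rot: [0.0, 1.0, -0.002, 0.0]
ft_force: [0.9, -0.4, -0.3]
grip_width: 0.999
gripper_force: 0.0
time_s: 1.83
ee_pos: [0.367, -0.4202, 0.3029]
eef_rot: [0.0, 1.0, -0.0, 0.0]
ft_force: [1.2, -1.4, -0.1]
grip_width: 1.003
gripper_force: 0.0
time_s: 2.25
ee_pos: [0.4771, -0.2668, 0.2626]
eef_rot: [-0.0, 1.0, 0.0, 0.0]
ft_force: [0.7, -0.9, 1.0]
grip_width: 1.001
gripper_force: 0.0
time_s: 2.67
ee_pos: [0.4752, -0.2705, 0.2631]
eef_rot: [0.001, 1.0, -0.002, 0.0]
ft_force: [0.3, -0.2, -0.3]
grip_width: 0.998
gripper_force: 0.0
[[1.0, -0.0032, 0.0001, 0.4753], [-0.0032, -1.0, -0.0009, -0.2703], [0.0001, 0.0009, -1.0, 0.263], [0.0, 0.0, 0.0, 1.0]]
pt [302.6, 176.0] 0.82 [ 0.4662 -0.2553  0.    ]
mask [258. 133. 350. 222.] 0.68 ((305.9054260253906, 175.3646697998047), (83.67330169677734, 86.17853546142578), 100.90001678466797) [ 0.4669 -0.2589  0.    ]
```

View pics/w1.png

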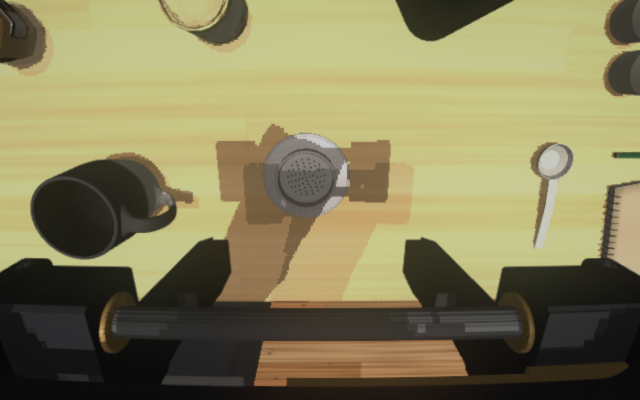

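The plate is at wrist (305,175), the mug is at left with its handle towards the plate, and the spoon is well clear. I'll go lower for a second view, which also gives the height.

```bash
python3 -m crank '-2 -2 16 0 1;-2 -3 16 0 1;-2 -3 16 0 1;-2 -3 16 0 1;0 0 16 0 1'; python3 -m crank '0 0 0 0 1;0 0 0 0 1;0 0 0 0 1;0 0 0 0 1;0 0 0 0 1' | head -2
python3 look.py filter_plate 0.003 pics/w2.png
```

```text
time_s: 3.23
ee_pos: [0.4676, -0.2577, 0.1822]
eef_rot: [-0.0, 1.0, -0.0, -0.0]
ft_force: [-0.3, 0.1, 0.6]
grip_width: 1.0
gripper_force: 0.0
time_s: 3.65
ee_pos: [0.4686, -0.2582, 0.1837]
[[1.0, -0.0007, 0.0016, 0.4685], [-0.0007, -1.0, -0.0008, -0.2581], [0.0016, 0.0008, -1.0, 0.1836], [0.0, 0.0, 0.0, 1.0]]
pt [313.5, 191.9] 0.81 [ 0.4669 -0.2556  0.003 ]
mask [259. 137. 374. 247.] 0.7 ((317.28961181640625, 190.18212890625), (106.01286315917969, 110.5114517211914), 85.105224609375) [ 0.4684 -0.2588  0.003 ]
```

View pics/w2.png

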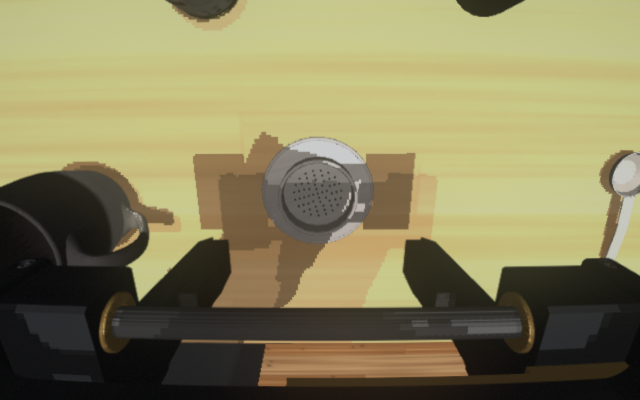

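The two views agree: plate at (0.468, -0.259), on the worktop (the 110 px width puts it at a height of about 2 mm). Descending to the collar and gripping.

```bash
python3 -m crank '0 0 20 0 1;0 0 20 0 1;0 0 20 0 1;0 0 20 0 1;0 0 15 0 1'; python3 -m crank '0 0 6 0 1;0 0 6 0 1;0 0 5 0 1;0 0 0 0 1;0 0 0 0 1'; python3 -m crank '0 0 0 0 0;0 0 0 0 0;0 0 0 0 0;0 0 0 0 0;0 0 0 0 0' 20;python3 -m crank '0 0 0 0 0;0 0 0 0 0;0 0 0 0 0;0 0 0 0 0;0 0 0 0 0' 20
```

```text
time_s: 4.22
ee_pos: [0.468, -0.2576, 0.0866]
eef_rot: [-0.0, 1.0, -0.0, -0.0]
ft_force: [0.1, -0.2, 0.3]
grip_width: 1.002
gripper_force: 0.0
time_s: 4.63
ee_pos: [0.4684, -0.258, 0.0712]
eef_rot: [0.0, 1.0, -0.0, 0.0]
ft_force: [-0.6, -0.1, -1.1]
grip_width: 1.002
gripper_force: 0.0
time_s: 5.05
ee_pos: [0.4683, -0.258, 0.0711]
eef_rot: [0.0, 1.0, -0.0, 0.0]
ft_force: [-0.3, -0.5, 4.0]
grip_width: 0.729
gripper_force: 20.0
time_s: 5.47
ee_pos: [0.4683, -0.258, 0.0711]
eef_rot: [0.0, 1.0, -0.0, 0.0]
ft_force: [-0.3, 0.4, 5.1]
grip_width: 0.726
gripper_force: 20.0
```

Gripped (0.726 × 88 = 64 mm). Lifting and looking at the mug.

```bash
python3 -m crank '0 0 -10 0 0;0 0 -25 0 0;0 0 -35 0 0;0 0 -35 0 0;0 0 -35 0 0'; python3 -m crank '0 -10 -35 0 0;0 -15 -35 0 0;0 -15 -10 0 0;0 0 0 0 0;0 0 0 0 0';python3 -m crank '0 0 0 0 0;0 0 0 0 0;0 0 0 0 0;0 0 0 0 0;0 0 0 0 0'
python3 look.py mug_mouth 0.097 pics/w3.png; python3 look.py mug_mouth 0.097 pics/t3.png top; python3 look.py mug_mouth 0.097 pics/s3.png side
```

```text
time_s: 5.88
ee_pos: [0.4674, -0.2574, 0.2122]
eef_rot: [-0.0, 1.0, -0.0, -0.001]
ft_force: [1.2, -0.8, -2.0]
grip_width: 0.723
gripper_force: 20.0
time_s: 6.3
ee_pos: [0.4679, -0.2172, 0.2911]
eef_rot: [0.0, 1.0, 0.001, 0.0]
ft_force: [0.2, -0.0, -1.2]
grip_width: 0.728
gripper_force: 20.0
time_s: 6.72
ee_pos: [0.4678, -0.2182, 0.29]
eef_rot: [-0.0, 1.0, -0.001, -0.001]
ft_force: [0.5, 0.6, -1.1]
grip_width: 0.724
gripper_force: 20.0
[[1.0, -0.001, -0.001, 0.4679], [-0.001, -1.0, 0.0002, -0.2181], [-0.001, -0.0002, -1.0, 0.2902], [0.0, 0.0, 0.0, 1.0]]
pt [144.1, 199.7] 0.81 [ 0.4547 -0.061   0.097 ]
mask [107. 146. 234. 241.] 0.7 ((165.80661010742188, 190.7110137939453), (87.32164764404297, 123.8604736328125), 82.52458190917969) [ 0.4632 -0.0825  0.097 ]
mask [  0.   0. 111.  60.] 0.48 ((54.92536926269531, 26.13980484008789), (58.034912109375, 123.09130096435547), 96.06420135498047) [ 0.6009 -0.0091  0.097 ]
[[1.0, -0.0004, -0.0002, 0.4681], [-0.0004, -1.0, -0.0, -0.2178], [-0.0002, 0.0, -1.0, 0.2906], [0.0, 0.0, 0.0, 1.0]]
mask [347. 210. 382. 231.] 0.84 ((362.2700500488281, 222.638427734375), (22.754127502441406, 31.213193893432617), 92.38863372802734) [ 0.4559 -0.0662  0.097 ]
[[1.0, -0.0004, 0.0001, 0.4682], [-0.0004, -1.0, -0.0001, -0.2178], [0.0001, 0.0001, -1.0, 0.2908], [0.0, 0.0, 0.0, 1.0]]
pt [356.9, 168.2] 0.83 [ 0.4609 -0.0704  0.097 ]
```

View pics/w3.png

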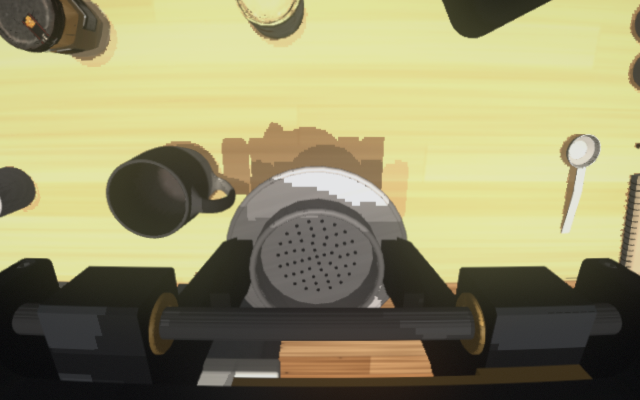

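The held plate hides no part of the mug's mouth here (mouth about (148,195)). For a tighter fix I'll view it straight ahead of the plate.

```bash
python3 -m crank '-16 -25 0 0 0;-20 -31 0 0 0;-20 -31 0 0 0;-20 -31 0 0 0;-20 -31 0 0 0'; python3 -m crank '0 0 0 0 0;0 0 0 0 0;0 0 0 0 0;0 0 0 0 0;0 0 0 0 0' | head -2
python3 look.py mug_mouth 0.097 pics/w4.png
python3 - <<'E'
from h import *
cm=cam("wrist");im=cv2.imread("pics/w4.png")
for c,col in [((0.457,-0.064),(0,0,255))]:
    for r in (0.041,0.037):
        p=np.array([proj(cm,[c[0]+r*np.cos(t),c[1]+r*np.sin(t),.097]) for t in np.linspace(0,6.28,60)])
        cv2.polylines(im,[p.astype(int)],True,col,1)
cv2.imwrite("pics/w4b.png",cv2.resize(im[40:240,200:440],None,fx=3,fy=3))
E
```

```text
time_s: 7.58
ee_pos: [0.3712, -0.0677, 0.2909]
eef_rot: [-0.0, 1.0, -0.001, 0.0]
ft_force: [0.5, 0.3, -1.5]
grip_width: 0.723
gripper_force: 20.0
time_s: 8.0
ee_pos: [0.373, -0.0698, 0.2907]
[[1.0, -0.0025, 0.0008, 0.3729], [-0.0025, -1.0, -0.0004, -0.0697], [0.0008, 0.0004, -1.0, 0.2907], [0.0, 0.0, 0.0, 1.0]]
pt [307.6, 89.7] 0.96 [ 0.4544 -0.0626  0.097 ]
mask [258.  40. 386. 140.] 0.59 ((315.6103210449219, 89.427001953125), (92.9857406616211, 120.73591613769531), 102.17992401123047) [ 0.4546 -0.0691  0.097 ]
```

View pics/w4b.png

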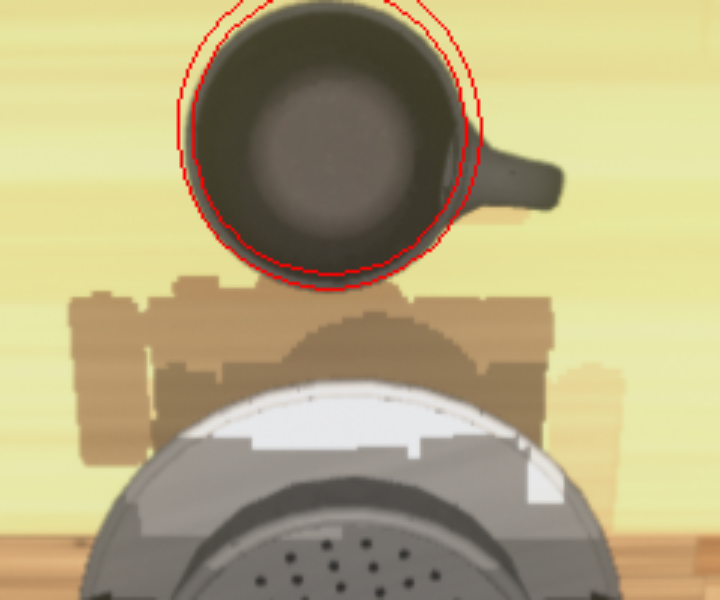

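The mug's rim spans image columns 262–357 and rows 41–137, so its centre (309,89) puts the mouth at (0.4548, -0.063). Moving over it and lowering to a few mm above the rim.

```bash
python3 -m crank '16 -1.5 0 0 0;16 -1.5 0 0 0;16 -1.5 0 0 0;16 -1.5 0 0 0;18 -0.5 0 0 0'; python3 -m crank '0 0 25 0 0;0 0 25 0 0;0 0 25 0 0;0 0 20 0 0;0 0 15 0 0';python3 -m crank '0 0 0 0 0;0 0 0 0 0;0 0 0 0 0;0 0 0 0 0;0 0 0 0 0'
python3 look.py filter_plate 0.11 pics/s5.png side; python3 - <<'E'
from h import *
im=cv2.imread("pics/s5.png");cv2.imwrite("pics/s5b.png",cv2.resize(im[110:230,300:430],None,fx=5,fy=5))
E
```

```text
time_s: 8.57
ee_pos: [0.4547, -0.0625, 0.2906]
eef_rot: [-0.0, 1.0, -0.001, -0.0]
ft_force: [0.2, -0.6, -0.9]
grip_width: 0.728
gripper_force: 20.0
time_s: 8.98
ee_pos: [0.4539, -0.0626, 0.1789]
eef_rot: [-0.0, 1.0, -0.001, -0.001]
ft_force: [0.0, 0.5, -0.1]
grip_width: 0.725
gripper_force: 20.0
time_s: 9.4
ee_pos: [0.4547, -0.0624, 0.1817]
eef_rot: [0.0, 1.0, -0.0, 0.001]
ft_force: [0.6, 0.5, -1.0]
grip_width: 0.727
gripper_force: 20.0
[[1.0, -0.0005, 0.0019, 0.4547], [-0.0005, -1.0, -0.0002, -0.0624], [0.0019, 0.0002, -1.0, 0.1816], [0.0, 0.0, 0.0, 1.0]]
pt [359.6, 165.4] 0.54 [ 0.4533 -0.0666  0.11  ]
mask [342. 225. 360. 257.] 0.7 ((350.265869140625, 241.6546630859375), (22.259307861328125, 29.83551597595215), 2.982234239578247) [0.4303 0.2388 0.11  ]
mask [344. 159. 378. 174.] 0.54 ((360.2651672363281, 166.2855224609375), (15.076165199279785, 33.721405029296875), 92.95110321044922) [ 0.4508 -0.0624  0.11  ]
```

View pics/s5b.png

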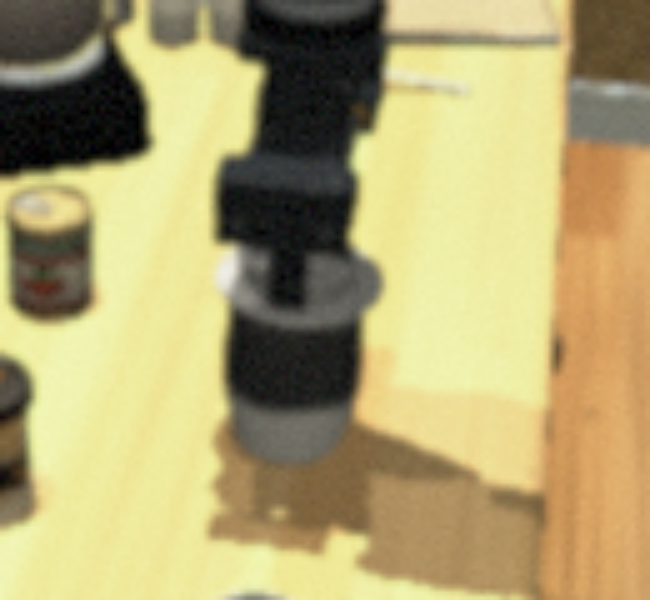

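The plate hovers about 12 mm over the mug, at crop columns 217–382 against the mug's 228–358. That is roughly 2 mm towards -x, so I'll nudge it and lower.

```bash
python3 -m crank '1.5 0 3 0 0;0 0 3 0 0;0 0 2 0 0;0 0 2 0 0;0 0 0 0 0'; python3 -m crank '0 0 1 0 0;0 0 0 0 0;0 0 1 0 0;0 0 0 0 0;0 0 0 0 0';  python3 -m crank '0 0 0.5 0 0;0 0 0 0 0;0 0 0.5 0 0;0 0 0 0 0;0 0 0 0 0'
```

```text
time_s: 9.97
ee_pos: [0.4554, -0.0623, 0.1702]
eef_rot: [0.0, 1.0, -0.0, -0.0]
ft_force: [-0.1, 0.4, -1.3]
grip_width: 0.732
gripper_force: 20.0
time_s: 10.38
ee_pos: [0.4557, -0.0623, 0.1687]
eef_rot: [0.0, 1.0, -0.0, 0.0]
ft_force: [0.2, -0.4, -1.0]
grip_width: 0.724
gripper_force: 20.0
time_s: 10.8
ee_pos: [0.4557, -0.0623, 0.1679]
eef_rot: [0.0, 1.0, -0.0, 0.0]
ft_force: [0.0, 0.5, 2.1]
grip_width: 0.728
gripper_force: 20.0
```

Contact at the expected height. Releasing and rising.

```bash
python3 -m crank '0 0 0 0 0.95;0 0 0 0 0.95;0 0 0 0 0.95;0 0 0 0 0.95;0 0 0 0 0.95'; python3 -m crank '0 0 -5 0 1;0 0 -20 0 1;0 0 -30 0 1;0 0 -35 0 1;0 0 -30 0 1'; python3 -m crank '-20 0 0 0 1;-20 0 0 0 1;-20 0 0 0 1;-10 0 0 0 1;0 0 0 0 1';python3 -m crank '0 0 0 0 1;0 0 0 0 1;0 0 0 0 1;0 0 0 0 1;0 0 0 0 1'
python3 look.py filter_plate 0.1 pics/w6.png;python3 look.py filter_plate 0.1 pics/s6.png side|tail -3;python3 look.py filter_plate 0.1 pics/t6.png top|tail -3
python3 - <<'E'
from h import *
a=cv2.resize(cv2.imread("pics/s6.png")[130:230,310:410],None,fx=4,fy=4);b=cv2.resize(cv2.imread("pics/w6.png")[0:240,210:410],None,fx=1.66667,fy=1.66667)
cv2.imwrite("pics/c6.png",np.hstack([a,b[:400]]))
E
```

```text
time_s: 11.22
ee_pos: [0.4557, -0.0623, 0.1677]
eef_rot: [0.0, 1.0, -0.0, -0.0]
ft_force: [-0.8, 0.2, -0.2]
grip_width: 0.95
gripper_force: 0.0
time_s: 11.63
ee_pos: [0.4554, -0.0623, 0.2897]
eef_rot: [0.0, 1.0, -0.0, 0.0]
ft_force: [0.2, -0.4, -0.4]
grip_width: 0.998
gripper_force: 0.0
time_s: 12.05
ee_pos: [0.3828, -0.0624, 0.288]
eef_rot: [0.0, 1.0, -0.0, -0.001]
ft_force: [-0.6, 0.6, -0.1]
grip_width: 0.999
gripper_force: 0.0
time_s: 12.47
ee_pos: [0.3862, -0.0622, 0.2876]
eef_rot: [0.0, 1.0, -0.0, 0.0]
ft_force: [-0.1, -0.0, 0.0]
grip_width: 0.999
gripper_force: 0.0
[[1.0, -0.0003, 0.0002, 0.3861], [-0.0003, -1.0, -0.0001, -0.0622], [0.0002, 0.0001, -1.0, 0.2876], [0.0, 0.0, 0.0, 1.0]]
pt [312.0, 108.9] 0.68 [ 0.4524 -0.0584  0.1   ]
mask [255.  45. 375. 169.] 0.62 ((316.5201721191406, 104.56621551513672), (116.13555908203125, 119.93329620361328), 1.358503818511963) [ 0.4559 -0.0621  0.1   ]
[[1.0, -0.0003, -0.0001, 0.3858], [-0.0003, -1.0, -0.0, -0.0622], [-0.0001, 0.0, -1.0, 0.2876], [0.0, 0.0, 0.0, 1.0]]
pt [361.0, 169.6] 0.58 [ 0.448  -0.0612  0.1   ]
mask [344. 160. 380. 176.] 0.81 ((359.3327941894531, 168.40972900390625), (20.380849838256836, 32.776885986328125), 93.28560638427734) [ 0.4534 -0.0662  0.1   ]
[[1.0, -0.0003, -0.0, 0.3857], [-0.0003, -1.0, -0.0001, -0.0622], [-0.0, 0.0001, -1.0, 0.2877], [0.0, 0.0, 0.0, 1.0]]
mask [346. 209. 377. 236.] 0.64 ((360.93768310546875, 221.40103149414062), (27.636568069458008, 31.05744743347168), 87.80482482910156) [ 0.4597 -0.0619  0.1   ]
mask [286. 220. 304. 236.] 0.56 ((291.6739807128906, 228.42149353027344), (15.370217323303223, 16.094388961791992), 94.029541015625) [0.4426 0.1516 0.1   ]
```

View pics/c6.png

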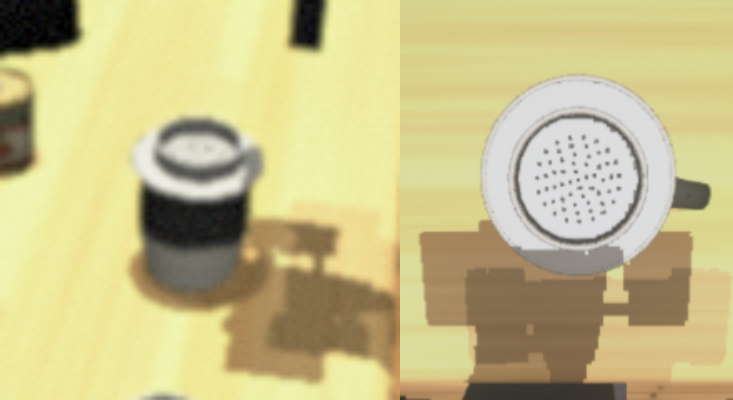

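The plate lies level and centred: wrist ellipse (0.4559, -0.0621) against a release point of (0.4557, -0.0623). On to the cup.

```bash
python3 -m crank '8 -30 0 0 1;8 -30 0 0 1;8 -30 0 0 1;8 -30 0 0 1;8 -30 0 0 1';python3 -m crank '8 -30 10 0 1;8 -30 10 0 1;4 -15 10 0 1;0 0 0 0 1;0 0 0 0 1';python3 -m crank '0 0 0 0 1;0 0 0 0 1;0 0 0 0 1;0 0 0 0 1;0 0 0 0 1'|head -2
python3 look.py filter_cup 0.05 pics/w7.png
```

```text
time_s: 13.33
ee_pos: [0.4259, 0.0892, 0.2877]
eef_rot: [0.0, 1.0, -0.0, 0.0]
ft_force: [0.2, 0.9, 0.6]
grip_width: 1.001
gripper_force: 0.0
time_s: 13.75
ee_pos: [0.4453, 0.1631, 0.2572]
eef_rot: [0.0, 1.0, 0.001, -0.001]
ft_force: [-0.2, 0.4, 0.6]
grip_width: 0.998
gripper_force: 0.0
time_s: 14.17
ee_pos: [0.4459, 0.1621, 0.2581]
[[1.0, -0.0012, 0.0004, 0.4459], [-0.0012, -1.0, 0.0, 0.1623], [0.0004, -0.0, -1.0, 0.258], [0.0, 0.0, 0.0, 1.0]]
pt [320.9, 175.0] 0.75 [0.4519 0.1582 0.05  ]
mask [292. 151. 349. 215.] 0.84 ((321.4954528808594, 183.7235565185547), (56.511192321777344, 63.1626091003418), 179.7555694580078) [0.4435 0.1577 0.05  ]
```

View pics/w7.png

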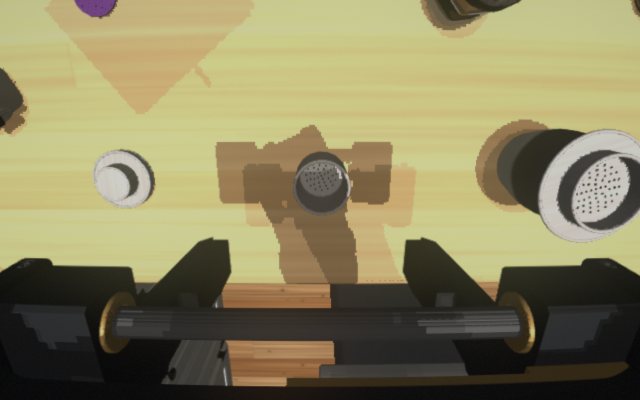

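The cup's rim shows at about (322,187) and the lid at (122,180). I'll come closer and fit the rim.

```bash
python3 -m crank '-2 2 15 0 1;-2 2 15 0 1;0 0 15 0 1;0 0 15 0 1;0 0 10 0 1';python3 -m crank '0 0 0 0 1;0 0 0 0 1;0 0 0 0 1;0 0 0 0 1;0 0 0 0 1'|head -2
python3 look.py filter_cup 0.05 pics/w8.png
python3 - <<'E'
from h import *
cm=cam("wrist");im=cv2.imread("pics/w8.png")
g=cv2.cvtColor(im,cv2.COLOR_BGR2GRAY)
c=cv2.HoughCircles(cv2.medianBlur(g,3),cv2.HOUGH_GRADIENT_ALT,1.5,10,param1=150,param2=0.6,minRadius=25,maxRadius=60)
print(c)
if c is not None:
    for k in c[0][:4]: print(k,atz(cm,k[:2],.05).round(4))
for r in (0.027,0.024):
    p=np.array([proj(cm,[.4415+r*np.cos(t),.158+r*np.sin(t),.05]) for t in np.linspace(0,6.28,60)]); cv2.polylines(im,[np.round(p).astype(int)],True,(0,0,255),1)
cv2.imwrite("pics/w8b.png",cv2.resize(im[130:260,250:390],None,fx=4,fy=4))
E
```

```text
time_s: 14.73
ee_pos: [0.4415, 0.1586, 0.1866]
eef_rot: [0.0, 1.0, -0.0, -0.0]
ft_force: [-0.6, -0.4, -0.3]
grip_width: 1.003
gripper_force: 0.0
time_s: 15.15
ee_pos: [0.4421, 0.1589, 0.1884]
[[1.0, -0.0003, 0.0012, 0.442], [-0.0003, -1.0, 0.0004, 0.1589], [0.0012, -0.0004, -1.0, 0.1883], [0.0, 0.0, 0.0, 1.0]]
pt [318.3, 191.1] 0.94 [0.4539 0.1579 0.05  ]
mask [279. 162. 352. 242.] 0.75 ((318.5318603515625, 203.9409637451172), (72.9439697265625, 82.58727264404297), 178.9988555908203) [0.4442 0.1578 0.05  ]
[[[318.       210.        35.079994]
  [564.       183.        53.604702]
  [585.       190.5       54.381763]
  [441.       273.        40.009052]
  [321.       190.5       30.060446]
  [568.5      336.        29.902275]
  [ 67.5      202.5       27.558279]]]
[318.       210.        35.079994] [0.4393 0.1581 0.05  ]
[564.       183.        53.604702] [ 0.4597 -0.0212  0.05  ]
[585.       190.5       54.381763] [ 0.454  -0.0391  0.05  ]
[441.       273.        40.009052] [0.3866 0.0618 0.05  ]
```

View pics/w8b.png

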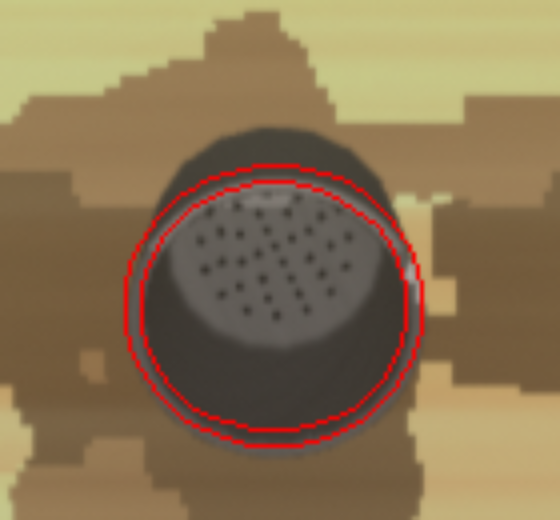

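The overlay fits within about 1.3 mm; the cup is at (0.440, 0.158). Gripping with the tips about 26 mm up.

```bash
python3 -m crank '-2 1 20 0 1;0 0 20 0 1;0 0 20 0 1;0 0 20 0 1;0 0 18 0 1';python3 -m crank '0 0 0 0 1;0 0 0 0 1;0 0 0 0 0.5;0 0 0 0 0;0 0 0 0 0' 20; python3 -m crank '0 0 0 0 0;0 0 0 0 0;0 0 0 0 0;0 0 0 0 0;0 0 0 0 0' 20
```

```text
time_s: 15.72
ee_pos: [0.4399, 0.1578, 0.0888]
eef_rot: [-0.0, 1.0, -0.0, 0.0]
ft_force: [-0.0, 0.3, 1.0]
grip_width: 1.0
gripper_force: 0.0
time_s: 16.13
ee_pos: [0.4403, 0.1579, 0.0907]
eef_rot: [-0.0, 1.0, -0.0, 0.001]
ft_force: [-0.3, 0.5, 0.5]
grip_width: 0.8
gripper_force: 0.0
time_s: 16.55
ee_pos: [0.44, 0.1578, 0.0902]
eef_rot: [-0.0, 1.0, -0.0, 0.0]
ft_force: [-0.4, -0.8, 5.6]
grip_width: 0.604
gripper_force: 20.0
```

```bash
python3 -m crank '0 0 -10 0 0;0 0 -25 0 0;0 0 -35 0 0;0 0 -35 0 0;0 0 -35 0 0';python3 -m crank '0 15 -30 0 0;4 30 -20 0 0;4 30 0 0 0;4 30 0 0 0;4 30 0 0 0';python3 -m crank '0 30 0 0 0;0 25 0 0 0;0 20 0 0 0;0 10 0 0 0;0 0 0 0 0';python3 -m crank '0 0 0 0 0;0 0 0 0 0;0 0 0 0 0;0 0 0 0 0;0 0 0 0 0'|head -2
cat > hand.py <<'E'
import sys
from h import *
# overlay circles given in tool coordinates: args out z_tool r ...
cm=cam("wrist");im=manip.read_camera("wrist");T=tool()
a=[float(x) for x in sys.argv[2:]]
for z,r in zip(a[::2],a[1::2]):
    p=np.array([proj(cm,(T@[r*np.cos(t),r*np.sin(t),z,1])[:3]) for t in np.linspace(0,6.28,60)]); cv2.polylines(im,[np.round(p).astype(int)],True,(0,0,255),1)
cv2.imwrite(sys.argv[1],cv2.resize(im[80:400,180:460],None,fx=1.8,fy=1.8))
E
python3 hand.py pics/w9.png 0.0403 0.027 0.0403 0.024 0.0873 0.024
```

```text
time_s: 16.97
ee_pos: [0.439, 0.1574, 0.2315]
eef_rot: [0.0, 1.0, -0.0, -0.001]
ft_force: [1.4, -0.7, -1.1]
grip_width: 0.607
gripper_force: 20.0
time_s: 17.38
ee_pos: [0.4554, 0.0214, 0.2808]
eef_rot: [-0.0, 1.0, 0.0, 0.0]
ft_force: [0.1, -0.3, -0.3]
grip_width: 0.606
gripper_force: 20.0
time_s: 17.8
ee_pos: [0.4551, -0.0646, 0.28]
eef_rot: [0.001, 1.0, -0.003, -0.0]
ft_force: [0.1, 0.3, -0.5]
grip_width: 0.608
gripper_force: 20.0
time_s: 18.22
ee_pos: [0.4558, -0.0613, 0.2797]
```

View pics/w9.png

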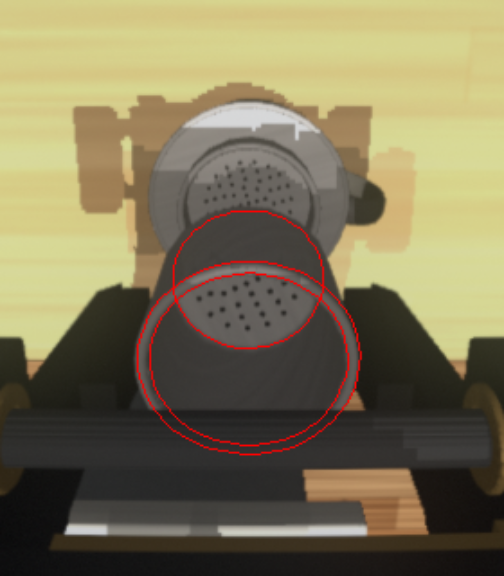

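The cup is centred on the tool axis (the overlay matches the rim and floor). Lowering into the collar.

```bash
python3 -m crank '0 1 20 0 0;0 0 20 0 0;0 0 20 0 0;0 0 10 0 0;0 0 0 0 0';python3 -m crank '0 0 1.5 0 0;0 0 1.5 0 0;0 0 1.5 0 0;0 0 1.5 0 0;0 0 0 0 0';python3 -m crank '0 0 1.5 0 0;0 0 1.5 0 0;0 0 1.5 0 0;0 0 1.5 0 0;0 0 0 0 0'
```

```text
time_s: 18.68
ee_pos: [0.4547, -0.0628, 0.2079]
eef_rot: [-0.0, 1.0, 0.0, -0.002]
ft_force: [0.4, -0.3, -0.6]
grip_width: 0.607
gripper_force: 20.0
time_s: 19.1
ee_pos: [0.4559, -0.0633, 0.204]
eef_rot: [0.0, 1.0, -0.0, 0.0]
ft_force: [0.1, -0.1, -0.4]
grip_width: 0.606
gripper_force: 20.0
time_s: 19.52
ee_pos: [0.4554, -0.0632, 0.1974]
eef_rot: [-0.0, 1.0, -0.0, -0.0]
ft_force: [-0.7, 1.1, 0.1]
grip_width: 0.611
gripper_force: 20.0
```

```bash
python3 -m crank '0 -0.7 1.5 0 0;0 0 1.5 0 0;0 0 1.5 0 0;0 0 1 0 0;0 0 0 0 0';python3 -m crank '0 0 1 0 0;0 0 0 0 0;0 0 0.5 0 0;0 0 0 0 0;0 0 0 0 0';python3 -m crank '0 0 0.5 0 0;0 0 0 0 0;0 0 0 0 0;0 0 0 0 0;0 0 0 0 0'
```

```text
time_s: 19.93
ee_pos: [0.4556, -0.0626, 0.192]
eef_rot: [0.0, 1.0, -0.0, -0.0]
ft_force: [-1.7, 0.0, -0.1]
grip_width: 0.609
gripper_force: 20.0
time_s: 20.35
ee_pos: [0.4557, -0.0626, 0.1907]
eef_rot: [0.0, 1.0, -0.0, -0.0]
ft_force: [-0.4, 0.4, -0.3]
grip_width: 0.605
gripper_force: 20.0
time_s: 20.77
ee_pos: [0.4556, -0.0626, 0.1902]
eef_rot: [0.0, 1.0, -0.0, -0.0]
ft_force: [-0.9, 0.2, -0.6]
grip_width: 0.606
gripper_force: 20.0
```

```bash
python3 -m crank '0 0 0.5 0 0;0 0 0 0 0;0 0 0.5 0 0;0 0 0 0 0;0 0 0 0 0'; python3 -m crank '0 0 0 0 0.85;0 0 0 0 0.85;0 0 0 0 0.85;0 0 0 0 0.85;0 0 0 0 0.85'; python3 -m crank '0 0 -5 0 0.85;0 0 -20 0 0.9;0 0 -30 0 1;0 0 -30 0 1;0 0 -30 0 1'; python3 -m crank '-20 0 0 0 1;-20 0 0 0 1;-20 0 0 0 1;-15 0 0 0 1;0 0 0 0 1';python3 -m crank '0 0 0 0 1;0 0 0 0 1;0 0 0 0 1;0 0 0 0 1;0 0 0 0 1'|head -2
python3 - <<'E'
from h import *
cm=cam("wrist");im=manip.read_camera("wrist")
for z,r in ((.150,.027),(.150,.024),(.097,.047),(.103,.024)):
    p=np.array([proj(cm,[.4557+r*np.cos(t),-.0624+r*np.sin(t),z]) for t in np.linspace(0,6.28,60)]); cv2.polylines(im,[np.round(p).astype(int)],True,(0,0,255),1)
s=manip.read_camera("side"); 
cv2.imwrite("pics/c10.png",np.hstack([cv2.resize(im[0:220,220:420],None,fx=1.9,fy=1.9),cv2.resize(s[120:230,310:410],(380,418))]))
E
```

```text
time_s: 21.18
ee_pos: [0.4558, -0.0626, 0.1898]
eef_rot: [0.0, 1.0, -0.0, 0.0]
ft_force: [-1.6, 0.2, 9.1]
grip_width: 0.608
gripper_force: 20.0
time_s: 21.6
ee_pos: [0.4558, -0.0626, 0.1891]
eef_rot: [0.0, 1.0, -0.0, -0.0]
ft_force: [-0.6, -0.7, -0.0]
grip_width: 0.848
gripper_force: 0.0
time_s: 22.02
ee_pos: [0.4552, -0.0626, 0.3057]
eef_rot: [0.0, 1.0, -0.0, -0.0]
ft_force: [0.3, -0.0, 0.5]
grip_width: 1.0
gripper_force: 0.0
time_s: 22.43
ee_pos: [0.377, -0.0627, 0.3044]
eef_rot: [0.0, 1.0, -0.001, -0.002]
ft_force: [-0.2, 0.0, -0.2]
grip_width: 0.998
gripper_force: 0.0
time_s: 22.85
ee_pos: [0.3813, -0.0625, 0.3041]
```

View pics/c10.png

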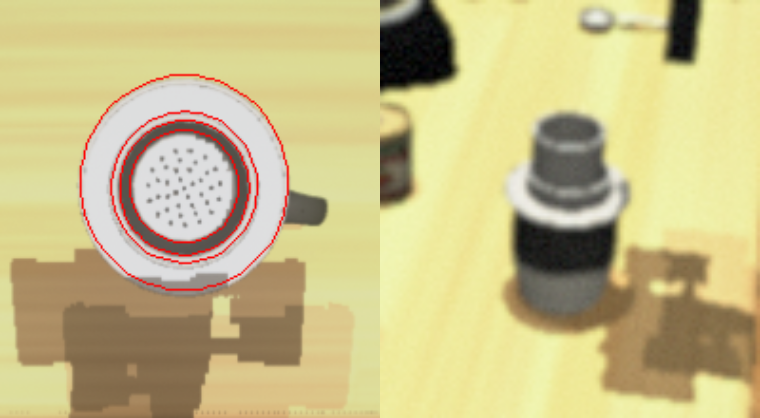

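Cup seated upright in the collar. The overlay is off by about 3 px for every part alike, so I'll re-measure the plate from here, then go to the press.

```bash
python3 look.py filter_plate 0.098 pics/w11.png; python3 look.py filter_cup 0.15 pics/w11.png; python3 - <<'E'
from h import *
cm=cam("wrist");g=cv2.cvtColor(cv2.imread("pics/w11.png"),cv2.COLOR_BGR2GRAY)
c=cv2.HoughCircles(cv2.medianBlur(g,3),cv2.HOUGH_GRADIENT_ALT,1.5,3,param1=150,param2=0.6,minRadius=20,maxRadius=70)
for k in c[0]:
  if 280<k[0]<350 and k[1]<170:print(k.round(1),[atz(cm,k[:2],z).round(4)[:2] for z in (.098,.103,.15)])
E
```

```text
[[1.0, -0.0003, -0.0, 0.3809], [-0.0003, -1.0, -0.0001, -0.0625], [-0.0, 0.0001, -1.0, 0.3041], [0.0, 0.0, 0.0, 1.0]]
mask [257.  38. 372. 159.] 0.76 ((316.2452697753906, 97.66099548339844), (110.79257202148438, 114.60442352294922), 175.731201171875) [ 0.4557 -0.0621  0.098 ]
[[1.0, -0.0003, -0.0, 0.3807], [-0.0003, -1.0, -0.0001, -0.0625], [-0.0, 0.0001, -1.0, 0.3042], [0.0, 0.0, 0.0, 1.0]]
pt [315.2, 94.9] 0.61 [ 0.458  -0.0614  0.15  ]
mask [275.  62. 352. 138.] 0.68 ((316.1785888671875, 97.67947387695312), (76.89105224609375, 78.70784759521484), 2.72170090675354) [ 0.4562 -0.0621  0.15  ]
[315.  99.  55.] [array([ 0.4542, -0.0611]), array([ 0.4543, -0.0611]), array([ 0.4552, -0.0613])]
[315.   99.   38.3] [array([ 0.4542, -0.0611]), array([ 0.4543, -0.0611]), array([ 0.4552, -0.0613])]
[315.   99.   27.4] [array([ 0.4542, -0.0611]), array([ 0.4543, -0.0611]), array([ 0.4552, -0.0613])]
```

The stack hasn't moved: plate (0.4555, -0.062), cup the same. Off to the press.

```bash
python3 -m crank '18 -28 0 0 1;22 -32 0 0 1;22 -32 0 0 1;22 -32 0 0 1;22 -32 0 0 1';python3 -m crank '22 -32 0 0 0.6;22 -32 0 0 0.6;22 -32 0 0 0.6;22 -32 0 0 0.6;22 -32 0 0 0.6';python3 -m crank '22 -20 10 0 0.6;20 -12 15 0 0.6;4 -4 15 0 0.6;0 0 5 0 0.6;0 0 0 0 0.6';python3 -m crank '0 0 0 0 0.6;0 0 0 0 0.6;0 0 0 0 0.6;0 0 0 0 0.6;0 0 0 0 0.6'
python3 look.py filter_press 0.0 pics/w12.png
```

```text
time_s: 23.67
ee_pos: [0.4875, 0.0951, 0.3043]
eef_rot: [0.0, 1.0, -0.0, 0.0]
ft_force: [1.1, 0.7, 0.1]
grip_width: 1.002
gripper_force: 0.0
time_s: 24.08
ee_pos: [0.5973, 0.2551, 0.304]
eef_rot: [0.0, 1.0, 0.0, -0.0]
ft_force: [-0.5, -0.1, -0.3]
grip_width: 0.642
gripper_force: 0.0
time_s: 24.5
ee_pos: [0.6411, 0.288, 0.2566]
eef_rot: [0.002, 1.0, -0.0, -0.003]
ft_force: [-0.6, -1.4, -0.3]
grip_width: 0.601
gripper_force: 0.0
time_s: 24.92
ee_pos: [0.6429, 0.2891, 0.2601]
eef_rot: [-0.0, 1.0, -0.0, 0.001]
ft_force: [-0.3, 0.4, 0.3]
grip_width: 0.602
gripper_force: 0.0
[[1.0, -0.0006, 0.0008, 0.6429], [-0.0006, -1.0, 0.0003, 0.2892], [0.0008, -0.0003, -1.0, 0.2599], [0.0, 0.0, 0.0, 1.0]]
pt [317.3, 168.6] 0.82 [0.6431 0.2886 0.    ]
mask [380. 156. 418. 199.] 0.77 ((399.8505859375, 178.61563110351562), (39.15799331665039, 43.96639633178711), 136.02500915527344) [ 0.6319  0.1981 -0.    ]
mask [299. 148. 339. 192.] 0.71 ((318.4601135253906, 168.88389587402344), (39.270450592041016, 39.57933044433594), 171.42723083496094) [0.6428 0.2874 0.    ]
mask [217. 169. 262. 212.] 0.58 ((238.7778778076172, 191.91329956054688), (38.209896087646484, 44.767974853515625), 42.028961181640625) [0.6169 0.3758 0.    ]
```

View pics/w12.png

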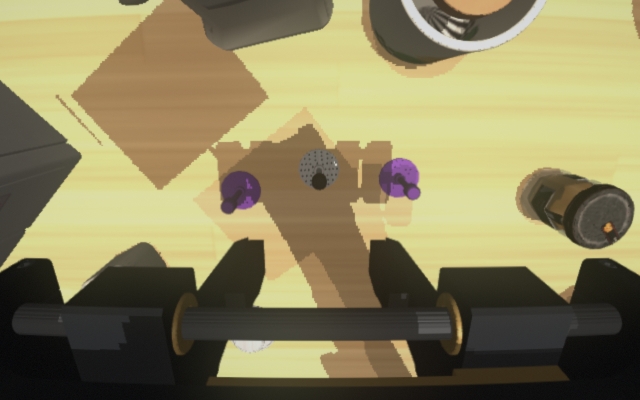

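The steel press is at (319,169) with its black knob at (319,181); the purple ones are at (241,190) and (399,178). Closer look for the knob.

```bash
python3 -m crank '0 0 15 0 0.6;0 0 15 0 0.6;0 0 15 0 0.6;0 0 10 0 0.6;0 0 0 0 0.6';python3 -m crank '0 0 0 0 0.6;0 0 0 0 0.6;0 0 0 0 0.6;0 0 0 0 0.6;0 0 0 0 0.6'|head -2
python3 look.py filter_press 0.0 pics/w13.png; python3 - <<'E'
from h import *
cm=cam("wrist");im=cv2.imread("pics/w13.png");T=tool()
w=im[150:260,280:360].max(2); m=(w<48).astype(np.uint8)
n,l,s,c=cv2.connectedComponentsWithStats(m); 
for i in range(1,n):
    if s[i][4]>30: print(s[i],c[i]+[280,150],atz(cm,c[i]+[280,150],.055).round(4))
cv2.imwrite("pics/w13b.png",cv2.resize(im[140:270,260:380],None,fx=4,fy=4))
E
```

```text
time_s: 25.48
ee_pos: [0.6415, 0.2888, 0.2016]
eef_rot: [0.001, 1.0, -0.0, -0.002]
ft_force: [-1.0, 0.3, -0.8]
grip_width: 0.6
gripper_force: 0.0
time_s: 25.9
ee_pos: [0.6431, 0.2895, 0.205]
[[1.0, -0.0004, 0.0009, 0.6431], [-0.0004, -1.0, 0.0003, 0.2894], [0.0009, -0.0003, -1.0, 0.2048], [0.0, 0.0, 0.0, 1.0]]
pt [410.6, 193.6] 0.8 [0.6322 0.202  0.    ]
pt [315.0, 183.2] 0.66 [0.6423 0.2912 0.    ]
pt [227.1, 205.1] 0.56 [0.621  0.3743 0.    ]
mask [391. 170. 444. 223.] 0.94 ((415.59552001953125, 195.46835327148438), (44.04291915893555, 55.93124771118164), 132.64157104492188) [0.6303 0.1971 0.    ]
mask [295. 160. 346. 216.] 0.76 ((319.2765197753906, 184.0104522705078), (46.09696578979492, 49.34271240234375), 174.1293182373047) [0.6415 0.2873 0.    ]
mask [199. 185. 251. 236.] 0.6 ((224.77670288085938, 210.27325439453125), (44.171878814697266, 56.79978942871094), 39.586917877197266) [0.6158 0.377  0.    ]
[ 31  42  16  18 106] [317.86792453 199.70754717] [0.6444 0.2886 0.055 ]
```

View pics/w13b.png

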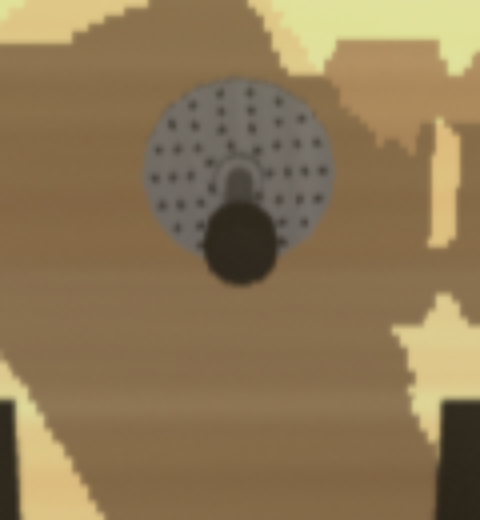

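The steel press: knob at (320,201) gives (0.6436, 0.2866) and the disc centre agrees, so it stands upright. Gripping the knob with the tips at 48.5 mm.

```bash
python3 -m crank '0 2.6 20 0 0.6;0 0 20 0 0.6;0 0 20 0 0.6;0 0 20 0 0.6;0 0 10 0 0.6';python3 -m crank '0 0 0 0 0.6;0 0 0 0 0.6;0 0 2.5 0 0.6;0 0 0 0 0.6;0 0 0 0 0.6'
```

```text
time_s: 26.47
ee_pos: [0.6416, 0.2863, 0.1117]
eef_rot: [0.001, 1.0, -0.0, -0.002]
ft_force: [-1.2, 0.1, -1.2]
grip_width: 0.599
gripper_force: 0.0
time_s: 26.88
ee_pos: [0.6434, 0.287, 0.1128]
eef_rot: [-0.0, 1.0, -0.0, 0.001]
ft_force: [-0.1, 0.4, 1.3]
grip_width: 0.6
gripper_force: 0.0
```

```bash
python3 -m crank '0 0 0 0 0.3;0 0 0 0 0.2;0 0 0 0 0;0 0 0 0 0;0 0 0 0 0' 20;python3 -m crank '0 0 0 0 0;0 0 0 0 0;0 0 0 0 0;0 0 0 0 0;0 0 0 0 0' 20;python3 -m crank '0 0 -10 0 0;0 0 -25 0 0;0 0 -30 0 0;0 0 -30 0 0;0 0 -30 0 0';python3 -m crank '0 0 -30 0 0;-5 10 -30 0 0;-10 20 -5 0 0;-15 28 0 0 0;-16 31 0 0 0'
```

```text
time_s: 27.3
ee_pos: [0.6428, 0.2868, 0.1118]
eef_rot: [0.0, 1.0, -0.0, 0.0]
ft_force: [-0.2, -0.2, 0.1]
grip_width: 0.249
gripper_force: 0.0
time_s: 27.72
ee_pos: [0.6428, 0.2868, 0.1117]
eef_rot: [0.0, 1.0, -0.0, -0.0]
ft_force: [-0.3, 0.8, 0.5]
grip_width: 0.144
gripper_force: 20.0
time_s: 28.13
ee_pos: [0.6427, 0.2866, 0.2387]
eef_rot: [0.0, 1.0, -0.0, 0.0]
ft_force: [0.4, 0.3, -1.1]
grip_width: 0.149
gripper_force: 20.0
time_s: 28.55
ee_pos: [0.5965, 0.1982, 0.3034]
eef_rot: [-0.001, 1.0, 0.001, 0.002]
ft_force: [0.4, -0.4, 0.9]
grip_width: 0.145
gripper_force: 20.0
```

```bash
python3 -m crank '-18 34 0 0 0;-18 34 0 0 0;-18 34 0 0 0;-18 34 0 0 0;-18 34 0 0 0';python3 -m crank '-18 34 0 0 0;-18 30 0 0 0;-12 18 0 0 0;-3 8 0 0 0;0 0 0 0 0';python3 -m crank '0 0 0 0 0;0 0 0 0 0;0 0 0 0 0;0 0 0 0 0;0 0 0 0 0'
python3 hand.py pics/w14.png 0.1117 0.022 0.1077 0.022 0.052 0.007
```

```text
time_s: 28.97
ee_pos: [0.5056, 0.0262, 0.3026]
eef_rot: [0.0, 1.0, -0.0, 0.001]
ft_force: [0.0, -1.0, -1.2]
grip_width: 0.147
gripper_force: 20.0
time_s: 29.38
ee_pos: [0.4551, -0.0642, 0.3024]
eef_rot: [0.0, 1.0, -0.002, 0.0]
ft_force: [0.1, -0.3, -0.5]
grip_width: 0.143
gripper_force: 20.0
time_s: 29.8
ee_pos: [0.4561, -0.0612, 0.3016]
eef_rot: [-0.0, 1.0, 0.001, 0.0]
ft_force: [0.0, -0.0, -0.1]
grip_width: 0.147
gripper_force: 20.0
```

View pics/w14.png

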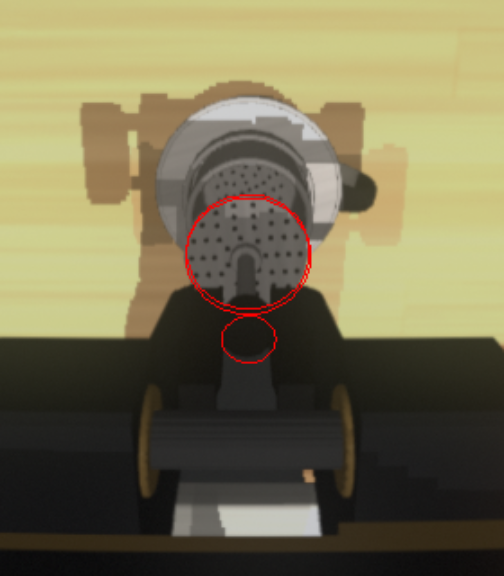

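The press sits upright and on axis in the grip. Lowering it into the cup.

```bash
python3 -m crank '-0.5 1 10 0 0;0 0 10 0 0;0 0 8 0 0;0 0 5 0 0;0 0 0 0 0';python3 -m crank '0 0 0 0 0;0 0 0 0 0;0 0 2 0 0;0 0 2 0 0;0 0 0 0 0';python3 -m crank '0 0 2 0 0;0 0 2 0 0;0 0 2 0 0;0 0 2 0 0;0 0 0 0 0'
```

```text
time_s: 30.27
ee_pos: [0.4548, -0.063, 0.2678]
eef_rot: [-0.0, 1.0, -0.0, -0.001]
ft_force: [-0.1, -0.3, -0.2]
grip_width: 0.144
gripper_force: 20.0
time_s: 30.68
ee_pos: [0.4551, -0.0632, 0.2646]
eef_rot: [0.0, 1.0, -0.0, -0.0]
ft_force: [0.8, -0.2, -0.1]
grip_width: 0.144
gripper_force: 20.0
time_s: 31.1
ee_pos: [0.455, -0.0631, 0.2563]
eef_rot: [-0.0, 1.0, -0.0, -0.0]
ft_force: [0.4, 0.1, -0.9]
grip_width: 0.151
gripper_force: 20.0
```

```bash
python3 -m crank '0.5 -0.8 3 0 0;0 0 3 0 0;0 0 3 0 0;0 0 3 0 0;0 0 0 0 0';python3 -m crank '0 0 4 0 0;0 0 4 0 0;0 0 4 0 0;0 0 4 0 0;0 0 0 0 0';python3 -m crank '0 0 3 0 0;0 0 3 0 0;0 0 3 0 0;0 0 0 0 0;0 0 0 0 0'
```

```text
time_s: 31.52
ee_pos: [0.4554, -0.0623, 0.2441]
eef_rot: [-0.0, 1.0, -0.0, -0.001]
ft_force: [-0.2, -1.2, -0.8]
grip_width: 0.142
gripper_force: 20.0
time_s: 31.93
ee_pos: [0.4554, -0.0623, 0.2279]
eef_rot: [-0.0, 1.0, -0.0, -0.001]
ft_force: [-1.0, -0.4, -0.6]
grip_width: 0.146
gripper_force: 20.0
time_s: 32.35
ee_pos: [0.4556, -0.0623, 0.2196]
eef_rot: [0.0, 1.0, -0.0, -0.0]
ft_force: [-0.2, 0.5, -0.6]
grip_width: 0.148
gripper_force: 20.0
```

```bash
python3 -m crank '0 0 2 0 0;0 0 0 0 0;0 0 1.5 0 0;0 0 0 0 0;0 0 0 0 0';python3 -m crank '0 0 0.7 0 0;0 0 0 0 0;0 0 0 0 0;0 0 0 0 0;0 0 0 0 0'
```

```text
time_s: 32.77
ee_pos: [0.4557, -0.0624, 0.2162]
eef_rot: [0.0, 1.0, -0.0, 0.0]
ft_force: [0.1, -0.3, -0.3]
grip_width: 0.145
gripper_force: 20.0
time_s: 33.18
ee_pos: [0.4557, -0.0624, 0.2155]
eef_rot: [0.0, 1.0, -0.0, 0.0]
ft_force: [-0.5, -0.5, -0.5]
grip_width: 0.145
gripper_force: 20.0
```

Under 1 mm left to drop. Releasing, rising, then heading to the lid at about (0.44, 0.37).

```bash
python3 -m crank '0 0 0 0 0.4;0 0 0 0 0.5;0 0 0 0 0.5;0 0 0 0 0.5;0 0 0 0 0.5';python3 -m crank '0 0 -3 0 0.5;0 0 -15 0 0.6;0 0 -25 0 0.8;0 0 -25 0 1;0 0 -25 0 1';python3 -m crank '-20 0 0 0 1;-20 0 0 0 1;-20 0 0 0 1;-15 0 0 0 1;0 0 0 0 1';python3 -m crank '0 0 0 0 1;0 0 0 0 1;0 0 0 0 1;0 0 0 0 1;0 0 0 0 1'|head -2
python3 look.py filter_cup 0.15 pics/w15.png; python3 - <<'E'
from h import *
s=manip.read_camera("side");im=cv2.imread("pics/w15.png")
cv2.imwrite("pics/c15.png",np.hstack([cv2.resize(im[0:220,220:420],None,fx=1.9,fy=1.9),cv2.resize(s[120:230,310:410],(380,418))]))
E
```

```text
time_s: 33.6
ee_pos: [0.4557, -0.0624, 0.2155]
eef_rot: [0.0, 1.0, -0.0, 0.0]
ft_force: [0.7, -0.0, -0.7]
grip_width: 0.489
gripper_force: 0.0
time_s: 34.02
ee_pos: [0.4553, -0.0623, 0.3097]
eef_rot: [0.0, 1.0, -0.0, -0.0]
ft_force: [0.5, 0.1, -0.1]
grip_width: 0.78
gripper_force: 0.0
time_s: 34.43
ee_pos: [0.3771, -0.0625, 0.3086]
eef_rot: [0.0, 1.0, -0.001, -0.002]
ft_force: [-0.3, 0.0, -0.0]
grip_width: 1.003
gripper_force: 0.0
time_s: 34.85
ee_pos: [0.3813, -0.0623, 0.3084]
[[1.0, -0.0002, 0.0002, 0.3812], [-0.0002, -1.0, -0.0, -0.0623], [0.0002, 0.0, -1.0, 0.3084], [0.0, 0.0, 0.0, 1.0]]
mask [276.  60. 355. 136.] 0.96 ((316.5587158203125, 98.55193328857422), (74.32392883300781, 76.48445892333984), 4.484854221343994) [ 0.4561 -0.0622  0.15  ]
```

View pics/c15.png

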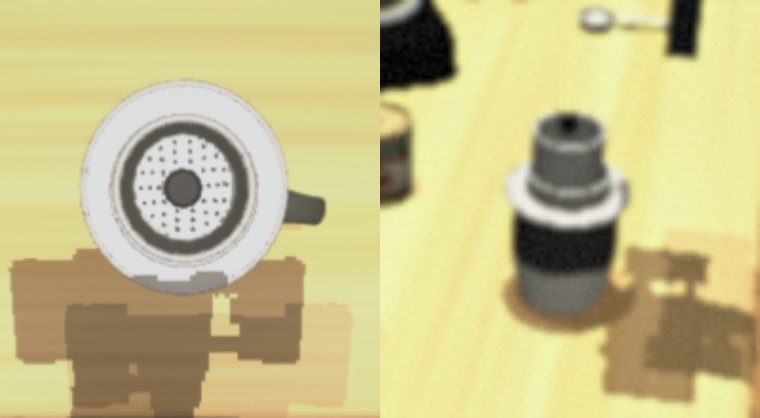

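The press stands in the cup, with its knob centred at crop (182,188). I have now viewed 17 pictures, which is over the allowed 14, so I'll do the rest by numbers only. On to the lid.

```bash
python3 -m crank '4 -28 0 0 1;5 -36 0 0 1;5 -36 0 0 1;5 -36 0 0 1;5 -36 0 0 1';python3 -m crank '5 -36 0 0 1;5 -36 0 0 1;5 -36 0 0 1;5 -36 0 0 1;5 -36 0 0 1';python3 -m crank '5 -36 15 0 1;5 -32 20 0 1;0 -8 20 0 1;0 0 10 0 1;0 0 0 0 1';python3 -m crank '0 0 0 0 1;0 0 0 0 1;0 0 0 0 1;0 0 0 0 1;0 0 0 0 1'
cat > lid.py <<'E'
from h import *
import sys
cm=cam("wrist");im=manip.read_camera("wrist");print(tool()[:3,3].round(4))
m=manip.masks_of("wrist","filter_lid");p=manip.pinpoint("wrist","filter_lid")
for r in p: print("pt",r["xy"],r["confidence"],atz(cm,r["xy"],0).round(4))
for r in m:
    print(r["bbox"],r["confidence"]); c=max(cv2.findContours(r["mask"].astype(np.uint8),0,1)[0],key=len); e=cv2.fitEllipse(c); print(np.round(e[0],1),np.round(e[1],1),atz(cm,e[0],.005).round(4))
u,v=np.array(m[0]["bbox"]).reshape(2,2).mean(0)
g=cv2.medianBlur(cv2.cvtColor(im,cv2.COLOR_BGR2GRAY),3)
c=cv2.HoughCircles(g,cv2.HOUGH_GRADIENT_ALT,1.2,3,param1=100,param2=0.6,minRadius=14,maxRadius=70)
if c is not None:
    for k in c[0]:
        if np.hypot(k[0]-u,k[1]-v)<30: print("H",k,[atz(cm,k[:2],z).round(4)[:2].tolist() for z in (.007,.027)])
E
python3 lid.py
```

```text
time_s: 35.47
ee_pos: [0.4047, 0.1113, 0.3085]
eef_rot: [0.0, 1.0, -0.0, 0.0]
ft_force: [0.9, -0.2, 0.8]
grip_width: 0.998
gripper_force: 0.0
time_s: 35.88
ee_pos: [0.4296, 0.2915, 0.3084]
eef_rot: [0.0, 1.0, 0.0, -0.0]
ft_force: [0.7, 0.3, -0.1]
grip_width: 0.998
gripper_force: 0.0
time_s: 36.3
ee_pos: [0.4385, 0.3644, 0.241]
eef_rot: [0.002, 1.0, 0.0, -0.002]
ft_force: [-0.2, -0.5, 0.7]
grip_width: 0.997
gripper_force: 0.0
time_s: 36.72
ee_pos: [0.4403, 0.3653, 0.2444]
eef_rot: [-0.0, 1.0, -0.001, 0.001]
ft_force: [-1.4, 0.4, -0.7]
grip_width: 1.001
gripper_force: 0.0
[0.4402 0.3654 0.2442]
pt [310.0, 177.1] 0.87 [0.4352 0.3725 0.    ]
[282.2, 145.2, 342.0, 209.1] 0.68
[310.4 176.1] [59.7 61.3] [0.4375 0.3719 0.005 ]
H [308.4    168.      24.1298] [[0.4464, 0.3739], [0.451, 0.3733]]
H [310.8      181.2       19.841522] [[0.4326, 0.3715], [0.438, 0.3712]]
```

```bash
python3 -m crank '-2.5 -6 12 0 1;0 0 15 0 1;0 0 15 0 1;0 0 15 0 1;0 0 3 0 1';python3 -m crank '0 0 0 0 1;0 0 0 0 1;0 0 0 0 1;0 0 0 0 1;0 0 0 0 1'|head -2; python3 lid.py
```

```text
time_s: 37.28
ee_pos: [0.4358, 0.3713, 0.1806]
eef_rot: [0.001, 1.0, 0.0, -0.002]
ft_force: [0.2, 1.0, -0.5]
grip_width: 1.003
gripper_force: 0.0
time_s: 37.7
ee_pos: [0.4376, 0.3719, 0.1842]
[0.4376 0.3718 0.1841]
pt [318.3, 191.4] 0.76 [0.4352 0.3708 0.    ]
[278.9, 154.9, 356.4, 229.2] 0.86
[316.7 190.6] [74.9 76.6] [0.4375 0.3721 0.005 ]
H [314.4      196.8       23.390192] [[0.4326, 0.3741], [0.439, 0.3739]]
H [314.4     196.8      41.14259] [[0.4326, 0.3741], [0.439, 0.3739]]
```

The views agree: lid at (0.4376, 0.372), right under the TCP. Descending to 12 mm tips and gripping the crown.

```bash
python3 -m crank '0 0 20 0 0.8;0 0 22 0 0.7;0 0 22 0 0.7;0 0 18 0 0.7;0 0 12 0 0.7';python3 -m crank '0 0 6 0 0.7;0 0 4 0 0.7;0 0 2 0 0.7;0 0 1.5 0 0.7;0 0 0 0 0.7';python3 -m crank '0 0 0 0 0;0 0 0 0 0;0 0 0 0 0;0 0 0 0 0;0 0 0 0 0' 20;python3 -m crank '0 0 0 0 0;0 0 0 0 0;0 0 0 0 0;0 0 0 0 0;0 0 0 0 0' 20
```

```text
time_s: 38.27
ee_pos: [0.4369, 0.3713, 0.0879]
eef_rot: [0.001, 1.0, -0.0, -0.001]
ft_force: [0.1, -0.4, -0.2]
grip_width: 0.697
gripper_force: 0.0
time_s: 38.68
ee_pos: [0.4377, 0.3719, 0.0765]
eef_rot: [-0.0, 1.0, -0.0, 0.0]
ft_force: [-0.1, -0.2, 0.4]
grip_width: 0.701
gripper_force: 0.0
time_s: 39.1
ee_pos: [0.4375, 0.3717, 0.0763]
eef_rot: [-0.0, 1.0, -0.0, 0.0]
ft_force: [0.2, 0.5, 1.8]
grip_width: 0.413
gripper_force: 20.0
time_s: 39.52
ee_pos: [0.4375, 0.3717, 0.0762]
eef_rot: [-0.0, 1.0, -0.0, 0.0]
ft_force: [-0.6, 0.6, 4.1]
grip_width: 0.411
gripper_force: 20.0
```

Crown gripped. Lifting and carrying it over the stack.

```bash
python3 -m crank '0 0 -10 0 0;0 0 -25 0 0;0 0 -35 0 0;0 0 -35 0 0;0 0 -35 0 0';python3 -m crank '0 0 -35 0 0;0 10 -30 0 0;0 20 -20 0 0;0 30 -5 0 0;0 35 0 0 0';python3 -m crank '2 36 0 0 0;2 36 0 0 0;2 36 0 0 0;2 36 0 0 0;2 36 0 0 0';python3 -m crank '2 36 0 0 0;2 36 0 0 0;2 30 0 0 0;2 24 0 0 0;0 15 0 0 0';python3 -m crank '0 0 0 0 0;0 0 0 0 0;0 0 0 0 0;0 0 0 0 0;0 0 0 0 0'
```

```text
time_s: 39.93
ee_pos: [0.4369, 0.3711, 0.2175]
eef_rot: [0.001, 1.0, -0.0, -0.0]
ft_force: [0.7, 1.3, -0.3]
grip_width: 0.407
gripper_force: 20.0
time_s: 40.35
ee_pos: [0.4376, 0.2776, 0.3083]
eef_rot: [-0.002, 1.0, 0.001, 0.002]
ft_force: [0.4, -0.4, -0.6]
grip_width: 0.407
gripper_force: 20.0
time_s: 40.77
ee_pos: [0.4466, 0.0948, 0.3063]
eef_rot: [0.0, 1.0, -0.0, -0.0]
ft_force: [1.0, 0.1, -0.6]
grip_width: 0.408
gripper_force: 20.0
time_s: 41.18
ee_pos: [0.4547, -0.0478, 0.3063]
eef_rot: [0.001, 1.0, -0.002, -0.0]
ft_force: [0.4, 0.5, 0.2]
grip_width: 0.41
gripper_force: 20.0
time_s: 41.6
ee_pos: [0.4552, -0.0429, 0.306]
eef_rot: [-0.0, 1.0, 0.001, -0.0]
ft_force: [0.8, 0.2, -0.5]
grip_width: 0.408
gripper_force: 20.0
```

```bash
python3 -m crank '0.4 10 0 0 0;0 9.4 0 0 0;0 0 0 0 0;0 0 0 0 0;0 0 0 0 0';python3 -m crank '0 0 15 0 0;0 0 15 0 0;0 0 10 0 0;0 0 5 0 0;0 0 0 0 0';python3 -m crank '0 0 0 0 0;0 0 0 0 0;0 0 0 0 0;0 0 0 0 0;0 0 0 0 0'|head -2
python3 - <<'E'
from h import *
cm=cam("wrist");T=tool();im=manip.read_camera("wrist")
for r in manip.masks_of("wrist","filter_lid"):
    m=r["mask"];print(r["bbox"],r["confidence"])
# predicted skirt outline, lid centred on tool axis
p=np.array([proj(cm,(T@[.0315*np.cos(t),.0315*np.sin(t),.0763-h,1])[:3]) for t in np.linspace(0,6.28,90) for h in (0,.01)])
print("pred",p.min(0),p.max(0),T[:3,3])
E
```

```text
time_s: 42.02
ee_pos: [0.4555, -0.064, 0.306]
eef_rot: [-0.0, 1.0, -0.001, -0.0]
ft_force: [-0.0, 1.1, -1.3]
grip_width: 0.403
gripper_force: 20.0
time_s: 42.43
ee_pos: [0.4551, -0.0634, 0.2602]
eef_rot: [-0.0, 1.0, 0.0, -0.001]
ft_force: [0.1, -0.3, 0.2]
grip_width: 0.41
gripper_force: 20.0
time_s: 42.85
ee_pos: [0.4558, -0.0638, 0.2614]
[258.3, 191.5, 378.6, 308.5] 0.93
pred [255.68310866 189.11655771] [378.59116232 305.35390261] [ 0.455764   -0.06379694  0.26140489]
```

Lid in hand within about 1 mm of the axis. Correcting and lowering.

```bash
python3 -m crank '0.6 -1.8 8 0 0;0 0 8 0 0;0 0 8 0 0;0 0 5 0 0;0 0 0 0 0';python3 -m crank '0 0 0 0 0;0 0 1.5 0 0;0 0 1.5 0 0;0 0 1.5 0 0;0 0 0 0 0';python3 -m crank '0 0 1 0 0;0 0 1 0 0;0 0 1 0 0;0 0 0 0 0;0 0 0 0 0'
```

```text
time_s: 43.37
ee_pos: [0.4554, -0.0619, 0.2305]
eef_rot: [-0.0, 1.0, -0.0, -0.002]
ft_force: [-0.6, 0.5, -1.0]
grip_width: 0.404
gripper_force: 20.0
time_s: 43.78
ee_pos: [0.4562, -0.062, 0.2274]
eef_rot: [0.0, 1.0, -0.0, 0.0]
ft_force: [-0.4, -1.3, -0.6]
grip_width: 0.406
gripper_force: 20.0
time_s: 44.2
ee_pos: [0.4562, -0.062, 0.2245]
eef_rot: [0.0, 1.0, -0.0, -0.0]
ft_force: [0.0, -0.3, -0.2]
grip_width: 0.408
gripper_force: 20.0
```

No contact force at 0.2245, below the cup rim's entry height of 0.2263, so the skirt is over the rim. Continuing to 0.2193.

```bash
python3 -m crank '0 0 1 0 0;0 0 1 0 0;0 0 1 0 0;0 0 0 0 0;0 0 0 0 0';python3 -m crank '0 0 1 0 0;0 0 0 0 0;0 0 0.5 0 0;0 0 0 0 0;0 0 0 0 0';python3 -m crank '0 0 0.5 0 0;0 0 0 0 0;0 0 0 0 0;0 0 0 0 0;0 0 0 0 0'
```

```text
time_s: 44.62
ee_pos: [0.4562, -0.062, 0.2214]
eef_rot: [0.0, 1.0, -0.0, -0.0]
ft_force: [-0.9, 0.1, -1.1]
grip_width: 0.406
gripper_force: 20.0
time_s: 45.03
ee_pos: [0.4562, -0.062, 0.22]
eef_rot: [0.0, 1.0, -0.0, -0.0]
ft_force: [-0.4, 0.8, -0.1]
grip_width: 0.405
gripper_force: 20.0
time_s: 45.45
ee_pos: [0.4562, -0.062, 0.2195]
eef_rot: [0.0, 1.0, -0.0, -0.0]
ft_force: [0.0, 0.3, -0.8]
grip_width: 0.407
gripper_force: 20.0
```

```bash
python3 -m crank '0 0 0.4 0 0;0 0 0 0 0;0 0 0.3 0 0;0 0 0 0 0;0 0 0 0 0';python3 -m crank '0 0 0 0 0.5;0 0 0 0 0.6;0 0 0 0 0.7;0 0 0 0 0.7;0 0 0 0 0.7';python3 -m crank '0 0 -5 0 0.7;0 0 -15 0 0.8;0 0 -25 0 1;0 0 -25 0 1;0 0 -25 0 1';python3 -m crank '-20 0 0 0 1;-20 0 0 0 1;-20 0 0 0 1;-15 0 0 0 1;0 0 0 0 1';python3 -m crank '0 0 0 0 1;0 0 0 0 1;0 0 0 0 1;0 0 0 0 1;0 0 0 0 1'|head -2
python3 lid.py; python3 - <<'E'
from h import *
for w in ["wrist","side","top"]:
    cm=cam(w); manip.read_camera(w)
    for n in ["filter_lid","filter_plate","mug_mouth"]:
        q=[r for r in manip.masks_of(w,n) if abs(np.mean(r["bbox"][::2])-proj(cm,[.4557,-.0622,.12])[0])<25][:1]
        for r in q: print(w,n,np.round(r["bbox"]),round(r["confidence"],2))
    C=lambda r,*hs: np.array([proj(cm,[.4557+r*np.cos(t),-.0622+r*np.sin(t),h]) for t in np.linspace(0,6.28,90) for h in hs])
    for k,p in (("lid",np.vstack([C(.0315,.143,.153),C(.019,.17)])),("plate",C(.047,.097,.1))): print(w,"pred",k,p.min(0).round(1),p.max(0).round(1))
E
```

```text
time_s: 45.87
ee_pos: [0.4563, -0.062, 0.219]
eef_rot: [0.0, 1.0, -0.0, 0.0]
ft_force: [1.2, 0.1, 2.0]
grip_width: 0.411
gripper_force: 20.0
time_s: 46.28
ee_pos: [0.4562, -0.0619, 0.2187]
eef_rot: [0.0, 1.0, -0.0, -0.0]
ft_force: [0.6, 0.0, -0.2]
grip_width: 0.698
gripper_force: 0.0
time_s: 46.7
ee_pos: [0.4558, -0.0619, 0.3151]
eef_rot: [0.0, 1.0, -0.0, -0.0]
ft_force: [-0.4, -0.4, 0.9]
grip_width: 0.977
gripper_force: 0.0
time_s: 47.12
ee_pos: [0.3776, -0.0621, 0.314]
eef_rot: [0.0, 1.0, -0.001, -0.002]
ft_force: [-0.1, -0.1, 0.5]
grip_width: 0.995
gripper_force: 0.0
time_s: 47.53
ee_pos: [0.3819, -0.0619, 0.3137]
[ 0.3817 -0.0619  0.3137]
pt [316.2, 99.8] 0.94 [ 0.4527 -0.0614  0.    ]
[273.6, 51.4, 361.6, 145.6] 0.65
[316.5  97.6] [88.2 91.5] [ 0.4553 -0.0618  0.005 ]
H [313.2      98.4      52.03452] [[0.4544, -0.058], [0.4547, -0.0582]]
H [333.6     108.       63.45832] [[0.4436, -0.0817], [0.4445, -0.0807]]
H [313.2       98.4       26.917273] [[0.4544, -0.058], [0.4547, -0.0582]]
H [321.6       98.4       26.972311] [[0.4544, -0.0677], [0.4547, -0.0674]]
H [313.2      98.4      42.34802] [[0.4544, -0.058], [0.4547, -0.0582]]
H [321.6      98.4      40.42405] [[0.4544, -0.0677], [0.4547, -0.0674]]
H [307.2       78.        47.890335] [[0.4769, -0.0512], [0.476, -0.0518]]
wrist filter_lid [276.  54. 360. 145.] 0.75
wrist filter_plate [260.  42. 371. 157.] 0.77
wrist pred lid [273.6  52.5] [360.7 142.6]
wrist pred plate [263.6  40.3] [370.3 150.9]
side filter_lid [348. 144. 373. 162.] 0.78
side filter_plate [345. 165. 378. 177.] 0.76
side mug_mouth [342. 177. 373. 204.] 0.6
side pred lid [347.8 144.2] [370.9 162.2]
side pred plate [341.8 160.3] [375.  179.5]
top filter_lid [351. 212. 376. 232.] 0.88
top filter_plate [346. 208. 378. 236.] 0.6
top pred lid [351.6 211.9] [373.2 233.3]
top pred plate [345.7 207.4] [376.4 238. ]
```

Lid contact came at the seated height, and all three cameras match the predicted outlines within about 3 px (6 px where the plate's lower edge shows). Handing in.

```bash
python3 -c "
from plant import manip
print(manip.job_done())"
```

```text
the job is handed in; nothing more can be done
None
```

The filter is stacked on the mug in order (plate, cup, press, cap) with the cap seated at its expected height, and handed in at about 48 s; the verdict isn't known, as the call returned nothing, and I viewed 17 pictures, over the limit of 14.

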